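Zero the bookbinding press and set its opening

ROBOT

A 6-joint arm with a two-finger parallel gripper is mounted at the origin on the work surface; the furniture and walls round the work are solid. World frame = base frame: x ahead of the robot, y to its left, z up, the work surface at z = 0. Lengths are in m, angles in rad, forces in N, time in s.
With the tool pointing down it reaches from about 0.35 to 0.85 m from the base axis. Payload 8.1 kg.
Tool frame: the origin (TCP) lies between the finger pads; the fingertips stand 11 mm ahead of it and the grasp point (between the pads) lies 8 mm behind it (robot.tips_ahead is the distance from the TCP to the fingertips, in m); z points along the fingers, y is the line along which they close (so a half turn about z gives the same grasp; the last joint's range is limited). The gripper opens to 93 mm and grips with 3 to 60 N. Pads are 15 mm wide; open, the fingers measure 128 mm over their backs; the gripper's body (75 mm by 188 mm) begins 65 mm behind the grasp point.
Start: joints at [-1.355, 0.13, 1.488, -0, 1.523, -0.085], TCP at [0.178, -0.573, 0.23] pointing down, gripper open.
Joint ranges: [-2.96, 2.96], [-0.89, 2.26], [0.02, 2.5], [-1.34, 4.48], [0, 2.73], [-2.66, 2.66]. Speed limits (rad/s): [2.39, 2.39, 2.79, 3.14, 3.14, 3.14].

INTERFACE

Orientations are given as a rotation vector (axis times angle).
In Python, from plant import robot gives the robot as it stands. The module is installed in compiled form; this text tells all that it offers.
- The arm moves only by the tool move_arm, never from a script. Its argument "deltas" is one flat list of numbers, 7 for each row, row after row: the shift along the tool's x, y, z in m, then the turn, a rotation vector about the tool's x, y, z in rad, then the opening, from 0 (shut) to 1 (fully open). A call has 1 to 12 rows; each row is the pose to reach, as a shift and turn from the pose commanded when the call began, along the tool's axes at that moment; what a row does not reach only later rows make up. A row lasts 1/8 s, in which the tool goes at most 62.5 mm and 10.7 degrees, less where a joint would pass 70% of its speed; a pose out of reach is approached as far as the arm can. A call with a gripper value outside its range is refused whole. The fingers move at their own pace and stop on an object; "squeeze" is the grip in N (left out, the last holds). Time passes only in rows, so rows that repeat a pose let the fingers close. It gives the time, the measured TCP pose, the force, the opening and the grip force at its end, in the units of the state.
- robot.read_state(): the state, without advancing time (a new reading comes with each control period).
- robot.read_camera(name): name is "scene" or "side" or "wrist"; returns (picture, depth): 400x640x3 uint8, red, green, blue; 400x640 float32, m along the optical axis (not along the pixel's ray), 0 where there is no reading.
- robot.camera_model(name): a dict with "K" (3x3 intrinsics, pixels), "R" (3x3) and "t" (3): a world point X has camera coordinates R X + t; the wrist camera has in their place "tool_from_camera" (4x4, takes a point from camera to tool coordinates, whose origin is the TCP and whose axes are the flange's). Camera axes: x right, y down, z forward; pixel columns grow to the right and rows downward; lengths in m; the calibration is good to about 2 mm. A picture is of the moment at which its call begins: read the wrist's pose just before it. camera_model takes no time and is no camera call.
- robot.close_job(): hands the job in; it is judged then, once.
Trained networks look in the newest picture that a camera, given by its name, has taken for a name from the list of things; names that differ only in an ending like _2 or _b are one class to them, and where a whole thing is asked for, a point or a joint stands for the part that bears it (a point fixed in the world has none). Each returns a list of dicts, best first, with "confidence" (0 to 1); they miss things now and then, are a little off and sometimes report something else, mostly with a low value. They report only what shows in the picture. A call takes as long as a camera call.
- robot.recognise(camera, label): "uv" ([column, row] in pixels, amid what is visible of it).
The state is a dict: "t": time; "q": joint angles; "dq": joint speeds; "joint_torque": joint torques, N m; "tool_pos": TCP position; "orientation": TCP orientation; "force": force on the tool from outside, world axes, zero at the start; "wrist_torque": the same for the moment, N m; "opening": finger opening in m; "gripper_force": force on a finger pad.
Only numpy, scipy, OpenCV 4.12 (cv2) and the standard library are available. Lean on these libraries where they do the work, as an engineer would, in place of code of your own. Each camera call takes 0.05 s, during which the arm holds its last target. There are 200 camera calls.

TASK

The crank of the small bookbinding press hangs on the steel post of the wooden block: lift it up and off, fit its socket fully down on the square end of the press screw, and wind the screw clockwise by the crank's red handle until the platen is down and the screw comes to its stop. Then back the screw off exactly two full turns, so that there is room to slide boards in, and finish while still holding the crank still by its red handle at that setting, as somebody else will slide the boards in. Leave the jar, the pot and the roll of tape beside the work where they are.

Things in the scene. Friction and masses are not known exactly. Their poses are not given: they have to be found in the camera images.
- crank_hub (a point): Loose steel crank, 0.33 kg; on the hub's axis, 26 mm above its underside. Hub: 34 mm square, 36 mm tall, sides along x and y; square socket 21.2 mm wide, 28 mm deep, open below, sides along x and y. +x: along the flat arm (20 mm wide, the lowest 10 mm) to the handle, axis to axis 65 mm; z up. Hangs with its hub over the post. Grip the hub across y from above; the handle's top is 30 mm above this point.
- handle_mid (a point): Mid-point of the crank's red upright handle, a nearly cylindrical grip 21.6 mm across and 46 mm tall that turns freely on its own vertical axis at the end of the arm: 65 mm from the hub's axis along the crank's +x, 8 mm higher than crank_hub. The handle reaches 22 mm above and 23 mm below this point. Its own yaw means nothing.
- crank_handle: The whole red handle; its origin lies at the centre of its underside, on top of the crank's arm.
- post_top (a point): Top centre of the round steel parking post, 19.4 mm across, tapered over its top 5 mm, on a wooden block (92 x 190 x 22 mm, fixed to the table, with a pencil and an eraser fixed on it). The hub's underside rests on the post's shoulder, 25 mm below this point and 68 mm above the table, so the crank is free when lifted 25 mm.
- screw_top (a point): Top centre of the square end of the press screw, 164.5 mm above the table; turns with the screw. 20 mm wide, sides along this point's x and y, tapered to 12 mm over its top 5 mm. The hub fits at any quarter turn with 3.5 degrees of play either way, and its underside comes to rest on the brass shoulder 25 mm below this point (crank_hub is then 1 mm above it).
- press_bed (a point): Centre of the underside of the press, on the table under the screw's axis; the press is fixed to the table. Dark teal base 180 (x) x 210 (y) x 28 mm; two columns at y = -86 and +86 mm carry a bridge 46 mm deep whose top is 128 mm above the table, the nuts at its ends 137.5 mm.
- screw (a joint): Angle of the press screw in rad: 0 at its stop, platen fully down; grows counter-clockwise seen from above, which raises the platen 4 mm a turn (the screw itself does not rise); upper end 25.2. It starts 2 to 5.5 open, stays where it is left, takes about 0.1 N m to turn (2 N at the handle) and does not go below 0.
- jar_mid (a point): Centre of a loose jar with a black lid, 76 mm across, 84 mm tall, standing on the table: leave alone.
- pot_mid (a point): Centre of a loose blue paint pot with a lid, 63 mm across, 47 mm tall, standing on the table: leave alone.
- tape_mid (a point): Centre of a loose roll of masking tape, 96 mm across, 25 mm tall, lying flat on the table: leave alone.

How it is judged:
On the way, in this order (a step that is already met when the one before it is completed fails the run):
1. the crank has been lifted clear of its post (z of crank_hub in the frame of post_top above 0.028 m), for 0.05 s.
2. the crank sits fully down on the square of the screw, upright, its hub within 4 mm of the screw's axis (horizontal distance between crank_hub and screw_top below 0.004 m and z of crank_hub in the frame of screw_top between -0.004 and 0.005 m and angle between crank_hub's own z axis and vertical below 0.12 rad), for 0.2 s.
3. the screw has been wound down to its stop (within 0.12 rad) with the crank seated (all of step 2 and value of joint screw below 0.12 rad), for 0.1 s.
At the end, for the whole second after the job is handed in: The crank sits fully down on the screw's square, upright and within 4 mm of its axis; the screw stands two turns (12.57 rad) from its stop, within 0.35 rad (20 degrees), and does not turn; the fingers grip the red handle with more than 2 N (all of step 2 and value of joint screw between 12.216 and 12.916 rad and velocity of joint screw between -0.2 and 0.2 rad/s and contact force between the fingers and crank_handle above 2 N); the arm keeps its last pose, push and grip.
It fails at once if the jar, the pot or the roll of tape is moved more than 30 mm or tipped (distance of any of jar_mid, pot_mid, tape_mid from where it was at the start of the episode above 0.03 m or angle between any of jar_mid, pot_mid, tape_mid's own z axis and vertical above 0.5 rad).
It also fails if it takes over 72 s, if anything falls off the work surface, if the arm or the gripper's body presses on something with over 40 N, if the wrist force passes 120 N, or if a joint passes its speed limit or range.

## Working session

There is one attempt and no reset: what is moved stays moved. The work goes in short steps, Python scripts to look and compute and a tool call to move; the robot and the scene stay as the last step left them, time stands still between calls to the robot, and variables do not carry over. Pictures are saved under pics/ and viewed, at most 10 in all, crops included, and the job is handed in when it is done.

Besides the shell and the picture viewer there is one more tool, called after ">>>" as name(argument=value, ...) on one line, values as JSON. move_arm: Moves the arm, as the interface text tells. Its arguments: {"type":"object","properties":{"deltas":{"type":"array","items":{"type":"number"}},"squeeze":{"type":"number"}},"required":["deltas"]}

```bash
mkdir -p pics; cat > h.py <<'E'
import numpy as np, cv2
from plant import robot
from scipy.spatial.transform import Rotation as Rn
def cam(name):
    s=robot.read_state(); pic,d=robot.read_camera(name); m=robot.camera_model(name)
    if name=="wrist":
        T=np.eye(4);T[:3,:3]=Rn.from_rotvec(s["orientation"]).as_matrix();T[:3,3]=s["tool_pos"]
        T=T@np.array(m["tool_from_camera"]); R=T[:3,:3].T; t=-R@T[:3,3]
    else: R,t=np.array(m["R"]),np.array(m["t"])
    return pic,d,np.array(m["K"]),R,t
def cloud(c):
    pic,d,K,R,t=c
    v,u=np.mgrid[:d.shape[0],:d.shape[1]]
    P=np.stack([(u-K[0,2])/K[0,0]*d,(v-K[1,2])/K[1,1]*d,d],-1)
    W=(P-t)@R; W[d<=0]=np.nan
    return W
def ray_z(c,uv,z):
    pic,d,K,R,t=c
    o=-R.T@t; r=R.T@np.array([(uv[0]-K[0,2])/K[0,0],(uv[1]-K[1,2])/K[1,1],1]); return o+r*(z-o[2])/r[2]
def save(c,n): cv2.imwrite("pics/"+n,cv2.cvtColor(c[0],cv2.COLOR_RGB2BGR))
E
python3 - <<'E'
from h import *
np.set_printoptions(precision=3,suppress=True)
s=robot.read_state(); print(s["t"],s["tool_pos"],s["orientation"],s["opening"],robot.tips_ahead)
print(Rn.from_rotvec(s["orientation"]).as_matrix())
for n in ["scene","side"]:
    c=cam(n); save(c,n+"0.png"); W=cloud(c)
    print(n,"cam at",-c[3].T@c[4])
    for l in ["crank_hub","handle_mid","post_top","screw_top","press_bed","jar_mid","pot_mid","tape_mid"]:
        for r in robot.recognise(n,l)[:2]:
            u,v=np.round(r["uv"]).astype(int); print(l,round(r["confidence"],2),u,v,W[v,u])
E
```

```text
0.0 [ 0.178 -0.573  0.229] [-3.104 -0.47   0.   ] 0.0932672871138241 0.011
[[ 0.955  0.296 -0.   ]
 [ 0.296 -0.955  0.002]
 [ 0.    -0.002 -1.   ]]
scene cam at [-0.161  0.789  0.843]
crank_hub 0.6 368 177 [ 0.53  -0.2    0.027]
post_top 0.9 363 193 [ 0.478 -0.104  0.029]
press_bed 0.69 406 197 [ 0.372 -0.23   0.   ]
jar_mid 0.74 229 264 [0.486 0.459 0.086]
jar_mid 0.39 287 224 [0.506 0.234 0.075]
tape_mid 0.84 406 198 [ 0.352 -0.194  0.026]
side cam at [0.21  0.817 0.829]
crank_hub 0.86 337 166 [ 0.481 -0.12   0.078]
post_top 0.85 330 181 [ 0.498 -0.095  0.028]
screw_top 0.49 283 216 [0.526 0.219 0.154]
press_bed 0.91 286 248 [0.51  0.254 0.072]
jar_mid 0.79 256 312 [0.499 0.456 0.083]
jar_mid 0.21 350 164 [ 0.432 -0.1    0.112]
pot_mid 0.6 323 304 [0.369 0.369 0.046]
tape_mid 0.93 378 167 [ 0.365 -0.256 -0.   ]
```

```bash
python3 - <<'E'
import cv2,numpy as np
a=cv2.imread("pics/side0.png")[90:370,160:480]; b=cv2.imread("pics/scene0.png")[90:370,160:480]
cv2.imwrite("pics/both.png",np.vstack([cv2.resize(a,(800,600))[:300*2:1]]))
b=cv2.resize(b,(800,600)); cv2.imwrite("pics/sc.png",b)
E
```

```text
(no output)
```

View pics/both.png

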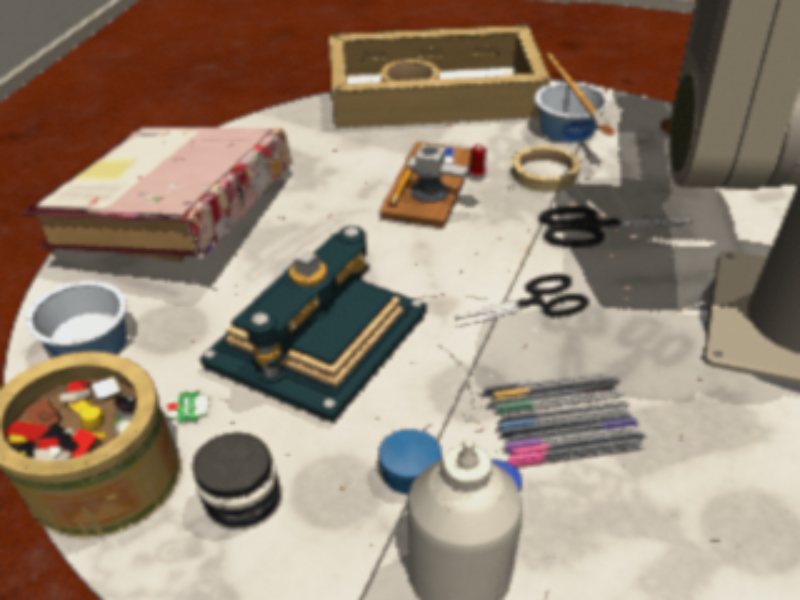

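The side view shows the crank on its block around crop px (440,165), with the handle at (478,160) towards the robot. The press screw is at (308,270), the jar at (235,475), the pot at (410,460) and the tape at (545,165).

```bash
python3 - <<'E'
from h import *
np.set_printoptions(precision=3,suppress=True)
print(np.array(robot.camera_model("wrist")["tool_from_camera"]),robot.camera_model("wrist")["K"])
for n in ["side","scene"]:
    c=cam(n); W=cloud(c); p=c[0].astype(int)
    box=(abs(W[...,0]-.46)<.13)&(abs(W[...,1]+.12)<.12)
    red=box&(p[...,0]>90)&(p[...,1]<.35*p[...,0])&(p[...,2]<.4*p[...,0])&(W[...,2]>.06)
    print(n,red.sum(),np.nanmedian(W[red],0),np.nanmax(W[red][:,2]))
    g=box&(W[...,2]>.085)&~red; print(" hub",g.sum(),np.nanmedian(W[g],0),np.nanmin(W[g],0),np.nanmax(W[g],0))
    b=(abs(W[...,0]-.52)<.12)&(abs(W[...,1]-.22)<.15)&(W[...,2]>.15); print(" screw",b.sum(),np.nanmedian(W[b],0),np.nanmin(W[b],0),np.nanmax(W[b],0))
    b=(abs(W[...,0]-.52)<.14)&(abs(W[...,1]-.22)<.17)&(W[...,2]>.115)&(W[...,2]<.14)
    q=W[b][:,:2]; print(" bridge",cv2.minAreaRect(q.astype(np.float32)))
E
```

```text
[[ 0.    -0.967 -0.253  0.069]
 [ 1.     0.    -0.     0.   ]
 [ 0.    -0.253  0.967 -0.155]
 [ 0.     0.     0.     1.   ]] [[315.889   0.    320.941]
 [  0.    315.889 199.122]
 [  0.      0.      1.   ]]
side 14 [ 0.43  -0.104  0.121] 0.1247909889831249
 hub 172 [ 0.485 -0.103  0.103] [ 0.422 -0.128  0.085] [ 0.513 -0.092  0.128]
 screw 73 [0.532 0.211 0.161] [0.522 0.197 0.15 ] [0.545 0.219 0.167]
 bridge ((0.5574387311935425, 0.2606697678565979), (0.31710219383239746, 0.0784938782453537), 65.46923828125)
scene 10 [ 0.425 -0.106  0.104] 0.12474959635081136
 hub 174 [ 0.482 -0.104  0.104] [ 0.421 -0.127  0.085] [ 0.525 -0.092  0.128]
 screw 56 [0.53  0.21  0.161] [0.522 0.195 0.15 ] [0.548 0.218 0.168]
 bridge ((0.5575340390205383, 0.26213517785072327), (0.3165784776210785, 0.07957054674625397), 65.12095642089844)
```

>>> move_arm(deltas=[0, 0, -0.05, 0, 0, 0, 1, 0.045, -0.04, -0.05, 0, 0, 0.1, 1, 0.09, -0.08, -0.05, 0, 0, 0.2, 1, 0.135, -0.12, -0.05, 0, 0, 0.3, 1, 0.18, -0.16, -0.05, 0, 0, 0.3, 1, 0.225, -0.2, -0.05, 0, 0, 0.3, 1, 0.27, -0.24, -0.05, 0, 0, 0.3, 1, 0.315, -0.28, -0.05, 0, 0, 0.3, 1, 0.36, -0.32, -0.05, 0, 0, 0.3, 1, 0.406, -0.359, -0.05, 0, 0, 0.3, 1, 0.406, -0.359, -0.05, 0, 0, 0.3, 1])

```text
t: 2.38
tool_pos: [0.4606, -0.1062, 0.2797]
orientation: [-3.141, -0.011, -0.001]
force: [-0.4, -0.9, -0.4]
opening: 0.093
gripper_force: 0.0
```

```bash
python3 - <<'E'
from h import *
np.set_printoptions(precision=3,suppress=True)
s=robot.read_state(); print(s["t"],s["tool_pos"],s["orientation"],s["force"])
c=cam("wrist"); save(c,"w1.png"); np.savez("w1.npz",W=cloud(c),p=c[0]); W=cloud(c)
for l in ["crank_hub","handle_mid","post_top"]:
    for r in robot.recognise("wrist",l)[:2]:
        u,v=np.round(r["uv"]).astype(int); print(l,round(r["confidence"],2),u,v,W[v,u])
p=c[0].astype(int)
red=(p[...,0]>80)&(p[...,1]<.35*p[...,0])&(p[...,2]<.4*p[...,0])&(W[...,2]>.118)
print("red top",red.sum(),np.median(W[red],0),cv2.minEnclosingCircle(W[red][:,:2].astype(np.float32)))
hub=(abs(W[...,2]-.104)<.006)&(np.hypot(W[...,0]-.487,W[...,1]+.11)<.035)&~red
m=cv2.morphologyEx(hub.astype(np.uint8),cv2.MORPH_OPEN,np.ones((5,5)))>0
q=W[m]; print("hub",m.sum(),np.median(q,0),cv2.minAreaRect(q[:,:2].astype(np.float32)))
E
```

```text
2.375 [ 0.461 -0.106  0.28 ] [-3.141 -0.011 -0.001] [-0.383 -0.924 -0.408]
crank_hub 0.96 326 159 [ 0.487 -0.111  0.103]
crank_hub 0.75 328 210 [ 0.438 -0.114  0.125]
handle_mid 0.8 325 207 [ 0.44  -0.11   0.121]
handle_mid 0.39 3 114 [0.53  0.187 0.134]
red top 130 [ 0.433 -0.111  0.124] ((0.43203914165496826, -0.11211109906435013), 0.009062224067747593)
hub 1044 [ 0.497 -0.112  0.103] ((0.4967280328273773, -0.11219023913145065), (0.03362024948000908, 0.033741917461156845), 0.30022162199020386)
```

View pics/w1.png

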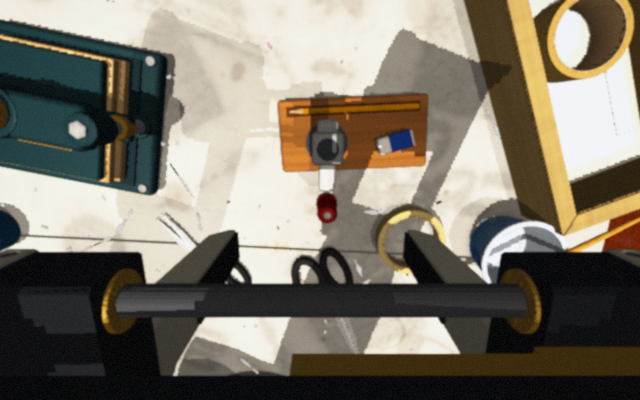

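Wrist view: the hub is at px (326,148), the handle at (326,208) and the press screw at the left edge. Hub (0.4967, -0.1122), top 0.103, handle offset 64.7 mm along -x: consistent with the given sizes. Next I grasp the hub.

>>> move_arm(deltas=[0.036, 0.006, 0.04, 0, 0, 0, 1, 0.036, 0.006, 0.09, 0, 0, 0, 1, 0.036, 0.006, 0.14, 0, 0, 0, 1, 0.036, 0.006, 0.175, 0, 0, 0, 1, 0.036, 0.006, 0.192, 0, 0, 0, 1, 0.036, 0.006, 0.192, 0, 0, 0, 1, 0.036, 0.006, 0.192, 0, 0, 0, 0, 0.036, 0.006, 0.192, 0, 0, 0, 0, 0.036, 0.006, 0.192, 0, 0, 0, 0, 0.036, 0.006, 0.192, 0, 0, 0, 0, 0.036, 0.006, 0.192, 0, 0, 0, 0], squeeze=40)

```text
t: 3.95
tool_pos: [0.4953, -0.1158, 0.0877]
orientation: [3.142, 0.001, 0.0]
force: [-0.5, -0.3, -0.1]
opening: 0.0473
gripper_force: 0.0
```

>>> move_arm(deltas=[0.001, -0.0035, 0, 0, 0, 0, 0.45, 0.001, -0.0035, 0, 0, 0, 0, 0, 0.001, -0.0035, 0, 0, 0, 0, 0, 0.001, -0.0035, 0, 0, 0, 0, 0, 0.001, -0.0035, 0, 0, 0, 0, 0])

```text
t: 4.58
tool_pos: [0.4962, -0.1122, 0.0876]
orientation: [-3.141, -0.001, 0.0]
force: [0.5, 0.8, -0.9]
opening: 0.0334
gripper_force: 40.0
```

>>> move_arm(deltas=[0, 0, -0.02, 0, 0, 0, 0, 0, 0, -0.05, 0, 0, 0, 0, 0, 0, -0.1, 0, 0, 0, 0, 0, 0, -0.16, 0, 0, 0, 0, -0.01, -0.04, -0.21, 0, 0, 0, 0, -0.02, -0.09, -0.21, 0, 0, 0, 0, -0.03, -0.14, -0.21, 0, 0, 0, 0, -0.046, -0.19, -0.21, 0, 0, 0, 0, -0.046, -0.24, -0.21, 0, 0, 0, 0, -0.046, -0.29, -0.21, 0, 0, 0, 0, -0.046, -0.312, -0.21, 0, 0, 0, 0, -0.046, -0.312, -0.21, 0, 0, 0, 0])

```text
t: 6.08
tool_pos: [0.4493, 0.2007, 0.2967]
orientation: [3.141, 0.005, -0.003]
force: [-1.0, -0.4, -3.9]
opening: 0.0337
gripper_force: 40.0
```

```bash
cat > look.py <<'E'
from h import *
import sys
np.set_printoptions(precision=4,suppress=True)
s=robot.read_state(); print(s["t"],s["tool_pos"],s["orientation"],s["force"],s["opening"],s["gripper_force"])
c=cam("wrist"); save(c,sys.argv[1]+".png"); W=cloud(c); np.savez(sys.argv[1]+".npz",W=W,p=c[0])
for l in ["crank_hub","handle_mid","screw_top"]:
    for r in robot.recognise("wrist",l)[:1]:
        u,v=np.round(r["uv"]).astype(int); print(l,round(r["confidence"],2),u,v,W[v,u])
n=np.hypot(W[...,0]-.532,W[...,1]-.207)<.04
for lo,hi in [(.161,.170),(.150,.160),(.132,.146),(.12,.132)]:
    m=n&(W[...,2]>lo)&(W[...,2]<hi); q=W[m].astype(np.float32)
    if len(q)>4: print(lo,len(q),np.median(q,0),cv2.minAreaRect(q[:,:2]))
E
python3 look.py w2; python3 -c "
import cv2;a=cv2.imread('w2.png' if 0 else 'pics/w2.png');cv2.imwrite('pics/w2c.png',cv2.resize(a[30:330,120:520],(800,600),interpolation=cv2.INTER_CUBIC))"
```

```text
6.075 [0.4493 0.2007 0.2967] [ 3.141   0.0054 -0.0026] [-1.0478 -0.3746 -3.8873] 0.033741300057585896 39.9997852742672
crank_hub 0.93 319 253 [0.4555 0.2015 0.3117]
handle_mid 0.72 321 344 [0.3953 0.2003 0.3008]
screw_top 0.77 315 100 [0.5322 0.206  0.1647]Traceback (most recent call last):
  File "look.py", line 12, in <module>
    if len(q)>4: print(lo,len(q),np.median(q,0),cv2.minAreaRect(q[:,:2]))
                                                ~~~~~~~~~~~~~~~^^^^^^^^^
cv2.error: OpenCV(4.12.0) /io/opencv/modules/imgproc/src/convhull.cpp:143: error: (-215:Assertion failed) total >= 0 && (depth == CV_32F || depth == CV_32S) in function 'convexHull'
```

View pics/w2c.png

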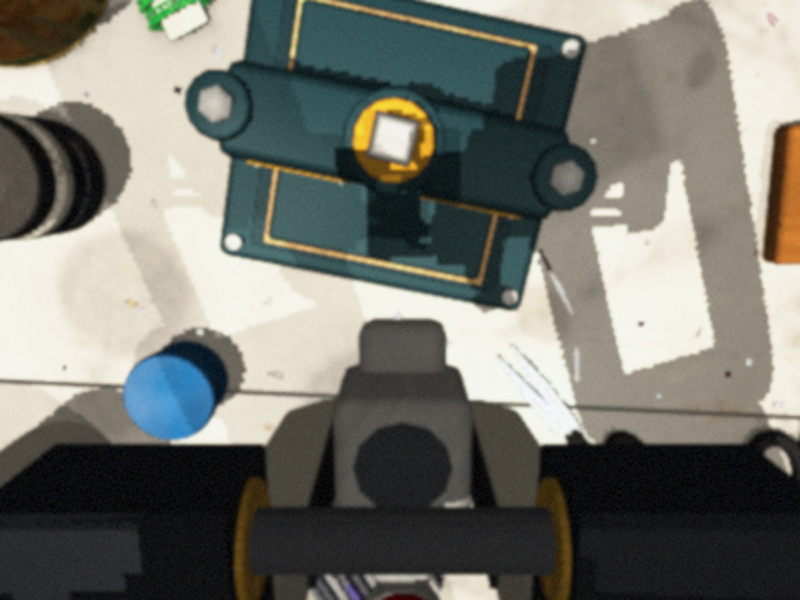

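The square end shows at crop px (395,137), i.e. full-frame (317,98), turned about 10° clockwise in the picture. I'll fit its centre and angle.

```bash
sed -i 's/q=W\[m\].astype(np.float32)/q=np.ascontiguousarray(W[m].astype(np.float32))/; s/minAreaRect(q\[:,:2\])/minAreaRect(np.ascontiguousarray(q[:,:2]))/' look.py
python3 look.py w3; python3 - <<'E'
from h import *
np.set_printoptions(precision=4,suppress=True)
c=cam("wrist");im=c[0].astype(int); W=cloud(c)
lum=im.min(2)
sub=(slice(75,125),slice(290,345))
print(lum[84:114:2,302:334:2])
E
```

```text
6.275 [0.45   0.1986 0.2974] [ 3.141  -0.0004 -0.0007] [ 1.1545 -0.1225 -2.9079] 0.033677186230430985 39.999595284461975
crank_hub 0.64 319 251 [0.4576 0.1994 0.3131]
handle_mid 0.91 321 342 [0.3957 0.1984 0.2994]
screw_top 0.8 313 101 [0.5323 0.2054 0.1629]
0.161 403 [0.5331 0.2054 0.1634] ((0.5329504609107971, 0.2056538611650467), (0.018796704709529877, 0.018599048256874084), 76.63288879394531)
0.15 75 [0.5317 0.2036 0.1592] ((0.5330004692077637, 0.20557712018489838), (0.020037736743688583, 0.02001943625509739), 76.32376861572266)
0.132 801 [0.5325 0.2049 0.139 ] ((0.5330965518951416, 0.20550492405891418), (0.03806300088763237, 0.03718097507953644), 0.21336890757083893)
0.12 2476 [0.533  0.2111 0.1279] ((0.5331240296363831, 0.20687606930732727), (0.07978279888629913, 0.05093932896852493), 82.13078308105469)
[[ 64  52  57  52  56  47  50  51  51  48  51  45  41  54  47  44]
 [ 48  49  57  55  51  26  30  37  33  50  57  50  43  46  65  50]
 [ 45  52  94 107  88  64  47  38  34  22  30  34  39  51  40  38]
 [ 48  58 126 182 175 153 127 105  77  60  49  32  34  32  30  45]
 [ 44  68 147 221 229 222 209 193 172 149 129 102  67  31  31  35]
 [ 45  84 168 228 234 233 232 232 228 220 202 155  81  35  36  40]
 [ 44 100 192 233 236 238 236 234 234 233 218 148  66  25  36  42]
 [ 56 118 205 231 234 234 235 236 235 234 205 126  45  24  32  43]
 [ 58 138 215 230 232 231 232 231 235 229 168 109  35  17  34  37]
 [ 69 152 223 231 231 230 231 230 231 223 169  87  26  28  36  44]
 [ 75 157 206 214 212 214 229 231 231 219 151  67  28  28  43  43]
 [ 79 158 183 196 200 206 209 228 232 199 130  48  23  33  42  40]
 [ 54  97 125 144 165 181 193 221 227 175 110  34  20  31  45  24]
 [ 31  41  57  75  97 114 135 167 187 160  87  32  22  21  21  23]
 [ 18  20  24  27  34  49  62  80 100 105  67  33  35  31  11  29]]
```

```bash
python3 - <<'E'
from h import *
np.set_printoptions(precision=4,suppress=True)
s=robot.read_state(); print(s["tool_pos"],s["orientation"])
c=cam("wrist"); W=cloud(c); 
n=(abs(W[...,0]-.45)<.04)&(abs(W[...,1]-.2)<.03)
m=n&(W[...,2]>.309)&(W[...,2]<.319); q=W[m]; print(len(q),np.median(q,0),np.percentile(q,[1,99],axis=0))
for v in range(225,275,5):
    r=m[v]; x=W[v][r]
    if len(x): print(v,np.flatnonzero(r)[[0,-1]],x.mean(0),x[:,1].min(),x[:,1].max(), c[0][v,318])
p=c[0].astype(int);red=(p[...,0]>70)&(p[...,1]<.4*p[...,0])&(W[...,2]>.28)
print("red",red.sum(),np.median(W[red],0),np.percentile(W[red],[1,99],axis=0))
E
```

```text
[0.4501 0.199  0.2977] [-3.1416  0.0005 -0.0002]
4416 [0.4566 0.1993 0.3132] [[0.4406 0.1724 0.3093]
 [0.4676 0.2275 0.3184]]
230 [288 352] [0.467  0.1995 0.3103] 0.18397336678043597 0.21457080377851584 [70 68 65]
235 [286 354] [0.4653 0.1993 0.3124] 0.1830599072627347 0.21566251480650406 [86 82 79]
240 [286 355] [0.463 0.199 0.313] 0.18231372592595194 0.21557115696380014 [85 84 78]
245 [265 355] [0.4605 0.2    0.313 ] 0.1824237404729299 0.22600963278705843 [29 29 30]
250 [256 382] [0.4582 0.1997 0.3134] 0.17015053248435424 0.22970022258764825 [33 36 34]
255 [255 382] [0.4558 0.1991 0.314 ] 0.17087108103811305 0.22902139857757217 [23 26 30]
260 [284 357] [0.453  0.199  0.3135] 0.18208118036605014 0.21594536134112213 [36 38 38]
265 [285 356] [0.4504 0.199  0.3134] 0.18207810453726034 0.2159067602636401 [34 34 32]
270 [285 357] [0.4477 0.1988 0.3134] 0.1820919668002649 0.21597747361731914 [34 36 34]
red 121 [0.3944 0.2064 0.2927] [[0.3864 0.2001 0.2903]
 [0.398  0.2101 0.2965]]
```

>>> move_arm(deltas=[0.03, -0.003, 0, 0, 0, 0.12, 0, 0.06, -0.0066, 0.03, 0, 0, 0.236, 0, 0.083, -0.0066, 0.06, 0, 0, 0.236, 0, 0.083, -0.0066, 0.09, 0, 0, 0.236, 0, 0.083, -0.0066, 0.097, 0, 0, 0.236, 0, 0.083, -0.0066, 0.097, 0, 0, 0.236, 0, 0.083, -0.0066, 0.097, 0, 0, 0.236, 0])

```text
t: 7.45
tool_pos: [0.5338, 0.2066, 0.2027]
orientation: [-3.119, 0.368, -0.004]
force: [-0.0, 0.9, -3.1]
opening: 0.034
gripper_force: 40.0
```

```bash
python3 - <<'E'
from h import *
np.set_printoptions(precision=4,suppress=True)
c=cam("side"); save(c,"s4.png")
s=robot.read_state(); R=Rn.from_rotvec(s["orientation"]); print(s["t"],s["tool_pos"],R.as_matrix(),s["force"])
print("tool delta to screw", R.inv().apply(np.array([.5330,.2056,.159])-s["tool_pos"]), "yaw",np.degrees(np.arctan2(*R.as_matrix()[[1,0],0])))
E
```

```text
7.5 [0.5338 0.2066 0.2027] [[ 0.9725 -0.2329  0.003 ]
 [-0.2329 -0.9725  0.0009]
 [ 0.0027 -0.0015 -1.    ]] [ 0.2076 -0.7139 -3.1007]
tool delta to screw [-0.0006  0.0012  0.0437] yaw -13.467236595249636
```

>>> move_arm(deltas=[-0.0006, 0.001, 0.008, 0, 0, 0, 0, -0.0006, 0.001, 0.016, 0, 0, 0, 0, -0.0006, 0.001, 0.022, 0, 0, 0, 0, -0.0006, 0.001, 0.026, 0, 0, 0, 0, -0.0006, 0.001, 0.026, 0, 0, 0, 0])

```text
t: 8.12
tool_pos: [0.5319, 0.2053, 0.1741]
orientation: [3.12, -0.369, -0.001]
force: [0.3, 0.6, -3.6]
opening: 0.034
gripper_force: 40.0
```

>>> move_arm(deltas=[0, 0, 0.006, 0, 0, 0, 0, 0, 0, 0.011, 0, 0, 0, 0, 0, 0, 0.014, 0, 0, 0, 0, 0, 0, 0.0155, 0, 0, 0, 0, 0, 0, 0.0155, 0, 0, 0, 0])

```text
t: 8.75
tool_pos: [0.5321, 0.2055, 0.1592]
orientation: [-3.12, 0.369, -0.0]
force: [0.3, -0.3, -3.9]
opening: 0.0335
gripper_force: 40.0
```

>>> move_arm(deltas=[0, 0, 0.001, 0, 0, 0, 0, 0, 0, 0.002, 0, 0, 0, 0, 0, 0, 0.002, 0, 0, 0, 0])

```text
t: 9.12
tool_pos: [0.5323, 0.2055, 0.159]
orientation: [-3.12, 0.368, -0.001]
force: [-6.5, -1.4, 9.1]
opening: 0.034
gripper_force: 40.0
```

>>> move_arm(deltas=[0, 0, -0.002, 0, 0, 0, 0.7, 0, 0, -0.002, 0, 0, 0, 0.7, 0, 0, -0.002, 0, 0, 0, 0.7, 0, 0, -0.03, 0, 0, 0, 0.8, 0, 0, -0.07, 0, 0, 0, 0.8, -0.03, 0, -0.1, 0, 0, 0, 0.8, -0.065, 0, -0.1, 0, 0, 0, 0.8, -0.065, 0, -0.1, 0, 0, 0, 0.8, -0.065, 0, -0.1, 0, 0, 0, 0.8])

```text
t: 10.25
tool_pos: [0.4693, 0.2205, 0.2569]
orientation: [3.12, -0.368, 0.0]
force: [0.8, 0.0, 0.5]
opening: 0.0745
gripper_force: 0.0
```

```bash
python3 - <<'E'
from h import *
np.set_printoptions(precision=4,suppress=True)
s=robot.read_state(); R=Rn.from_rotvec(s["orientation"]); print(s["t"],s["tool_pos"],R.as_matrix(),s["force"])
c=cam("wrist"); W=cloud(c); save(c,"w5.png"); p=c[0].astype(int)
red=(p[...,0]>70)&(p[...,1]<.4*p[...,0])&(p[...,2]<.45*p[...,0])&(abs(W[...,0]-.47)<.05)&(abs(W[...,1]-.22)<.05)
q=W[red]; print(len(q),q.max(0),q.min(0)); t=q[q[:,2]>.19]
if len(t)>5: print("top",len(t),np.median(t,0),cv2.minEnclosingCircle(np.ascontiguousarray(t[:,:2],np.float32)))
m=(np.hypot(W[...,0]-.532,W[...,1]-.206)<.03)&(abs(W[...,2]-.1755)<.005); h=W[m]
print("hub",len(h),np.median(h,0),cv2.minAreaRect(np.ascontiguousarray(h[:,:2],np.float32)))
for r in robot.recognise("wrist","handle_mid")[:2]: print(r)
E
```

```text
10.25 [0.4693 0.2205 0.2569] [[ 0.9725 -0.2328  0.0002]
 [-0.2328 -0.9725 -0.0002]
 [ 0.0002  0.0001 -1.    ]] [0.7755 0.033  0.4902]
253 [0.4784 0.2293 0.1974] [0.4622 0.2126 0.1655]
top 250 [0.4698 0.2203 0.1955] ((0.4702378809452057, 0.22037604451179504), 0.00905738864094019)
hub 2101 [0.5332 0.2054 0.1746] ((0.5326089859008789, 0.20537441968917847), (0.03369009494781494, 0.033123310655355453), 76.55485534667969)
{'uv': [321.2, 206.6], 'confidence': 0.94}
```

View pics/w5.png

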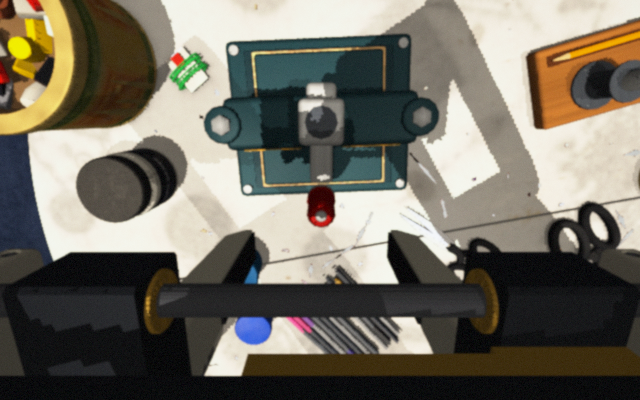

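The crank is seated: hub top 0.175, centre on the screw, handle at px (321,207) under the tool. Now I grip the handle.

>>> move_arm(deltas=[0.0007, 0, 0.04, 0, 0, 0, 0.6, 0.0007, 0, 0.075, 0, 0, 0, 0.6, 0.0007, 0, 0.0915, 0, 0, 0, 0.6, 0.0007, 0, 0.0915, 0, 0, 0, 0.6, 0.0007, 0, 0.0915, 0, 0, 0, 0, 0.0007, 0, 0.0915, 0, 0, 0, 0, 0.0007, 0, 0.0915, 0, 0, 0, 0, 0.0007, 0, 0.0915, 0, 0, 0, 0, 0.0007, 0, 0.0915, 0, 0, 0, 0], squeeze=20)

```text
t: 11.48
tool_pos: [0.4698, 0.2205, 0.166]
orientation: [-3.12, 0.368, -0.001]
force: [-0.5, 0.2, 1.7]
opening: 0.0213
gripper_force: 19.3
```

```bash
cat > arc.py <<'E'
import sys,numpy as np
# rows along the arc, crank angle a0 -> a1 (rad ccw, 0 = handle on -tool x at start), relative to a0
a0,a1,n=float(sys.argv[1]),float(sys.argv[2]),int(sys.argv[3]); r=.065
for a in np.linspace(a0,a1,n+1)[1:]:
    print("%.4f, %.4f, 0, 0, 0, 0, 0,"%(r*(np.cos(a0)-np.cos(a)), r*(np.sin(a)-np.sin(a0))),end=" ")
print()
E
for i in 0 1 2; do python3 arc.py $(python3 -c "print(-2.4*$i, -2.4*($i+1))") 8; done
```

```text
0.0029, -0.0192, 0, 0, 0, 0, 0, 0.0114, -0.0367, 0, 0, 0, 0, 0, 0.0246, -0.0509, 0, 0, 0, 0, 0, 0.0414, -0.0606, 0, 0, 0, 0, 0, 0.0604, -0.0648, 0, 0, 0, 0, 0, 0.0798, -0.0633, 0, 0, 0, 0, 0, 0.0978, -0.0561, 0, 0, 0, 0, 0, 0.1129, -0.0439, 0, 0, 0, 0, 0, 
0.0108, 0.0161, 0, 0, 0, 0, 0, 0.0164, 0.0347, 0, 0, 0, 0, 0, 0.0163, 0.0542, 0, 0, 0, 0, 0, 0.0104, 0.0727, 0, 0, 0, 0, 0, -0.0007, 0.0886, 0, 0, 0, 0, 0, -0.0161, 0.1006, 0, 0, 0, 0, 0, -0.0342, 0.1074, 0, 0, 0, 0, 0, -0.0536, 0.1087, 0, 0, 0, 0, 0, 
-0.0189, -0.0046, 0, 0, 0, 0, 0, -0.0356, -0.0145, 0, 0, 0, 0, 0, -0.0486, -0.0290, 0, 0, 0, 0, 0, -0.0567, -0.0466, 0, 0, 0, 0, 0, -0.0593, -0.0658, 0, 0, 0, 0, 0, -0.0561, -0.0850, 0, 0, 0, 0, 0, -0.0473, -0.1023, 0, 0, 0, 0, 0, -0.0339, -0.1163, 0, 0, 0, 0, 0,
```

>>> move_arm(deltas=[0.0029, -0.0192, 0, 0, 0, 0, 0, 0.0114, -0.0367, 0, 0, 0, 0, 0, 0.0246, -0.0509, 0, 0, 0, 0, 0, 0.0414, -0.0606, 0, 0, 0, 0, 0, 0.0604, -0.0648, 0, 0, 0, 0, 0, 0.0798, -0.0633, 0, 0, 0, 0, 0, 0.0798, -0.0633, 0, 0, 0, 0, 0])

```text
t: 12.35
tool_pos: [0.5631, 0.2633, 0.166]
orientation: [-3.119, 0.37, -0.002]
force: [1.8, 0.6, 3.1]
opening: 0.0211
gripper_force: 19.4
```

```bash
cat > st.py <<'E'
from h import *
s=robot.read_state(); R=Rn.from_rotvec(s["orientation"]).as_matrix()
d=s["tool_pos"]-np.array([.5328,.2055,0]); v=d[:2]@R[:2,:2]
print(round(s["t"],2),"r %.4f z %.4f crank ang (ccw from -xtool) %.3f force %s"%(np.hypot(*d[:2]),d[2],np.arctan2(v[1],-v[0]),np.round(R.T@s["force"],1)),s["gripper_force"], "yaw %.2f"%np.degrees(np.arctan2(R[1,0],R[0,0])))
E
python3 st.py; for i in 1.8 2.0 2.2 2.4 2.6 2.8 3.0; do echo from $i; python3 arc.py -$i -$(python3 -c "print($i+.2)") 2; done
```

```text
12.35 r 0.0652 z 0.1660 crank ang (ccw from -xtool) -1.817 force [ 1.6 -1.  -3.1] 19.39614222930686 yaw -13.53
from 1.8
0.0062, 0.0018, 0, 0, 0, 0, 0, 0.0123, 0.0042, 0, 0, 0, 0, 0, 
from 2.0
0.0058, 0.0030, 0, 0, 0, 0, 0, 0.0112, 0.0066, 0, 0, 0, 0, 0, 
from 2.2
0.0051, 0.0041, 0, 0, 0, 0, 0, 0.0097, 0.0086, 0, 0, 0, 0, 0, 
from 2.4
0.0041, 0.0050, 0, 0, 0, 0, 0, 0.0078, 0.0104, 0, 0, 0, 0, 0, 
from 2.6
0.0031, 0.0057, 0, 0, 0, 0, 0, 0.0055, 0.0117, 0, 0, 0, 0, 0, 
from 2.8
0.0019, 0.0062, 0, 0, 0, 0, 0, 0.0031, 0.0126, 0, 0, 0, 0, 0, 
from 3.0
0.0006, 0.0065, 0, 0, 0, 0, 0, 0.0005, 0.0130, 0, 0, 0, 0, 0,
```

>>> move_arm(deltas=[0.0062, 0.0018, 0, 0, 0, 0, 0, 0.0123, 0.0042, 0, 0, 0, 0, 0, 0.0123, 0.0042, 0, 0, 0, 0, 0])

```text
t: 12.72
tool_pos: [0.5735, 0.2565, 0.1661]
orientation: [-3.119, 0.369, -0.002]
force: [3.4, 2.8, 3.9]
opening: 0.021
gripper_force: 19.4
```

>>> move_arm(deltas=[0.0058, 0.003, 0, 0, 0, 0, 0, 0.0112, 0.0066, 0, 0, 0, 0, 0, 0.0112, 0.0066, 0, 0, 0, 0, 0])

```text
t: 13.1
tool_pos: [0.5833, 0.2469, 0.1661]
orientation: [-3.119, 0.37, -0.002]
force: [3.2, 3.3, 3.5]
opening: 0.0215
gripper_force: 19.4
```

>>> move_arm(deltas=[0.0051, 0.0041, 0, 0, 0, 0, 0, 0.0097, 0.0086, 0, 0, 0, 0, 0, 0.0097, 0.0086, 0, 0, 0, 0, 0])

```text
t: 13.48
tool_pos: [0.5906, 0.2361, 0.166]
orientation: [3.12, -0.37, 0.002]
force: [4.6, 2.0, 3.6]
opening: 0.0212
gripper_force: 19.4
```

>>> move_arm(deltas=[0.0041, 0.005, 0, 0, 0, 0, 0, 0.0078, 0.0104, 0, 0, 0, 0, 0, 0.0078, 0.0104, 0, 0, 0, 0, 0])

```text
t: 13.85
tool_pos: [0.5955, 0.2243, 0.1659]
orientation: [3.12, -0.37, 0.002]
force: [6.0, 0.7, 4.3]
opening: 0.0214
gripper_force: 19.4
```

```bash
python3 st.py
```

```text
13.85 r 0.0654 z 0.1659 crank ang (ccw from -xtool) -2.614 force [ 5.7 -2.1 -4.3] 19.413644155865768 yaw -13.51
```

>>> move_arm(deltas=[0.0031, 0.0057, 0, 0, 0, 0, 0, 0.0055, 0.0117, 0, 0, 0, 0, 0, 0.0055, 0.0117, 0, 0, 0, 0, 0])

```text
t: 14.22
tool_pos: [0.598, 0.2116, 0.1659]
orientation: [3.119, -0.37, 0.002]
force: [5.9, -0.4, 3.9]
opening: 0.021
gripper_force: 19.4
```

>>> move_arm(deltas=[0.0019, 0.0062, 0, 0, 0, 0, 0, 0.0031, 0.0126, 0, 0, 0, 0, 0, 0.0031, 0.0126, 0, 0, 0, 0, 0])

```text
t: 14.6
tool_pos: [0.5979, 0.1986, 0.1659]
orientation: [3.119, -0.37, 0.001]
force: [5.1, -1.2, 4.7]
opening: 0.0215
gripper_force: 19.4
```

>>> move_arm(deltas=[0.0006, 0.0065, 0, 0, 0, 0, 0, 0.0005, 0.013, 0, 0, 0, 0, 0, 0.0005, 0.013, 0, 0, 0, 0, 0])

```text
t: 14.98
tool_pos: [0.5956, 0.1872, 0.1661]
orientation: [-3.118, 0.369, -0.003]
force: [6.5, 3.5, 2.8]
opening: 0.021
gripper_force: 19.4
```

```bash
python3 st.py;  for i in 3.2 3.4 3.6 3.8 4.0 4.2 4.4 4.6 4.8 5.0 5.2 5.4; do echo from $i; python3 arc.py -$i -$(python3 -c "print($i+.2)") 2; done
```

```text
14.97 r 0.0655 z 0.1661 crank ang (ccw from -xtool) 3.093 force [ 5.5 -4.9 -2.8] 19.39534885870671 yaw -13.48
from 3.2
-0.0007, 0.0065, 0, 0, 0, 0, 0, -0.0020, 0.0128, 0, 0, 0, 0, 0, 
from 3.4
-0.0020, 0.0062, 0, 0, 0, 0, 0, -0.0046, 0.0122, 0, 0, 0, 0, 0, 
from 3.6
-0.0032, 0.0057, 0, 0, 0, 0, 0, -0.0069, 0.0110, 0, 0, 0, 0, 0, 
from 3.8
-0.0042, 0.0049, 0, 0, 0, 0, 0, -0.0089, 0.0094, 0, 0, 0, 0, 0, 
from 4.0
-0.0051, 0.0040, 0, 0, 0, 0, 0, -0.0106, 0.0075, 0, 0, 0, 0, 0, 
from 4.2
-0.0058, 0.0029, 0, 0, 0, 0, 0, -0.0119, 0.0052, 0, 0, 0, 0, 0, 
from 4.4
-0.0063, 0.0017, 0, 0, 0, 0, 0, -0.0127, 0.0027, 0, 0, 0, 0, 0, 
from 4.6
-0.0065, 0.0004, 0, 0, 0, 0, 0, -0.0130, 0.0002, 0, 0, 0, 0, 0, 
from 4.8
-0.0064, -0.0009, 0, 0, 0, 0, 0, -0.0128, -0.0024, 0, 0, 0, 0, 0, 
from 5.0
-0.0061, -0.0022, 0, 0, 0, 0, 0, -0.0120, -0.0049, 0, 0, 0, 0, 0, 
from 5.2
-0.0056, -0.0033, 0, 0, 0, 0, 0, -0.0108, -0.0072, 0, 0, 0, 0, 0, 
from 5.4
-0.0048, -0.0044, 0, 0, 0, 0, 0, -0.0092, -0.0092, 0, 0, 0, 0, 0,
```

>>> move_arm(deltas=[-0.0004, 0.004, 0, 0, 0, 0, 0, -0.0004, 0.004, 0, 0, 0, 0, 0])

```text
t: 15.22
tool_pos: [0.5951, 0.1859, 0.1664]
orientation: [-3.115, 0.366, -0.006]
force: [11.0, 13.5, 0.5]
opening: 0.0213
gripper_force: 19.4
```

```bash
python3 st.py
```

```text
15.22 r 0.0653 z 0.1664 crank ang (ccw from -xtool) 3.070 force [  7.6 -15.6  -0.4] 19.425257816183148 yaw -13.41
```

The stop is reached at crank angle about -3.21: tangential force jumped from 2 to 16 N, with almost no motion. One short hold, then I plan the back-off.

>>> move_arm(deltas=[0, 0.001, 0, 0, 0, 0, 0, 0, 0.001, 0, 0, 0, 0, 0])

```text
t: 15.48
tool_pos: [0.595, 0.1856, 0.1664]
orientation: [-3.114, 0.365, -0.006]
force: [11.9, 15.4, -0.7]
opening: 0.0212
gripper_force: 19.4
```

```bash
python3 st.py; python3 - <<'E'
import numpy as np
P=lambda a: .065*np.array([1-np.cos(a),np.sin(a)])
cur=np.array([.1295,.0088]); A=np.linspace(-3.2,9.483,37)[1:]
for k in range(3):
    for a in A[12*k:12*k+12]:
        d=P(a)-cur; print("%.4f, %.4f, 0, 0, 0, 0, 0,"%tuple(d),end=" ")
    cur=P(A[12*k+11]); print(A[12*k+11],"\n")
E
```

```text
15.47 r 0.0653 z 0.1664 crank ang (ccw from -xtool) 3.066 force [  8.  -17.7   0.8] 19.405146121534926 yaw -13.38
-0.0023, -0.0276, 0, 0, 0, 0, 0, -0.0126, -0.0479, 0, 0, 0, 0, 0, -0.0293, -0.0634, 0, 0, 0, 0, 0, -0.0503, -0.0722, 0, 0, 0, 0, 0, -0.0731, -0.0732, 0, 0, 0, 0, 0, -0.0948, -0.0663, 0, 0, 0, 0, 0, -0.1128, -0.0523, 0, 0, 0, 0, 0, -0.1248, -0.0330, 0, 0, 0, 0, 0, -0.1295, -0.0107, 0, 0, 0, 0, 0, -0.1261, 0.0118, 0, 0, 0, 0, 0, -0.1152, 0.0318, 0, 0, 0, 0, 0, -0.0981, 0.0468, 0, 0, 0, 0, 0, 1.0276666666666658 

0.0213, 0.0082, 0, 0, 0, 0, 0, 0.0440, 0.0085, 0, 0, 0, 0, 0, 0.0655, 0.0010, 0, 0, 0, 0, 0, 0.0831, -0.0135, 0, 0, 0, 0, 0, 0.0946, -0.0332, 0, 0, 0, 0, 0, 0.0986, -0.0556, 0, 0, 0, 0, 0, 0.0946, -0.0781, 0, 0, 0, 0, 0, 0.0831, -0.0977, 0, 0, 0, 0, 0, 0.0655, -0.1122, 0, 0, 0, 0, 0, 0.0441, -0.1198, 0, 0, 0, 0, 0, 0.0213, -0.1195, 0, 0, 0, 0, 0, 0.0000, -0.1113, 0, 0, 0, 0, 0, 5.255333333333332 

-0.0171, 0.0150, 0, 0, 0, 0, 0, -0.0281, 0.0350, 0, 0, 0, 0, 0, -0.0314, 0.0575, 0, 0, 0, 0, 0, -0.0267, 0.0798, 0, 0, 0, 0, 0, -0.0147, 0.0992, 0, 0, 0, 0, 0, 0.0033, 0.1132, 0, 0, 0, 0, 0, 0.0250, 0.1201, 0, 0, 0, 0, 0, 0.0478, 0.1191, 0, 0, 0, 0, 0, 0.0688, 0.1103, 0, 0, 0, 0, 0, 0.0855, 0.0948, 0, 0, 0, 0, 0, 0.0958, 0.0745, 0, 0, 0, 0, 0, 0.0985, 0.0519, 0, 0, 0, 0, 0, 9.483
```

>>> move_arm(deltas=[-0.0023, -0.0276, 0, 0, 0, 0, 0, -0.0126, -0.0479, 0, 0, 0, 0, 0, -0.0293, -0.0634, 0, 0, 0, 0, 0, -0.0503, -0.0722, 0, 0, 0, 0, 0, -0.0731, -0.0732, 0, 0, 0, 0, 0, -0.0948, -0.0663, 0, 0, 0, 0, 0, -0.1128, -0.0523, 0, 0, 0, 0, 0, -0.1248, -0.033, 0, 0, 0, 0, 0, -0.1295, -0.0107, 0, 0, 0, 0, 0, -0.1261, 0.0118, 0, 0, 0, 0, 0, -0.1152, 0.0318, 0, 0, 0, 0, 0, -0.0981, 0.0468, 0, 0, 0, 0, 0])

```text
t: 16.98
tool_pos: [0.4864, 0.1596, 0.1656]
orientation: [-3.118, 0.367, 0.001]
force: [9.2, 12.5, 2.9]
opening: 0.021
gripper_force: 19.9
```

```bash
python3 st.py
```

```text
16.98 r 0.0653 z 0.1656 crank ang (ccw from -xtool) 1.014 force [  6.1 -14.3  -2.9] 19.919448067194025 yaw -13.44
```

>>> move_arm(deltas=[0.0213, 0.0082, 0, 0, 0, 0, 0, 0.044, 0.0085, 0, 0, 0, 0, 0, 0.0655, 0.001, 0, 0, 0, 0, 0, 0.0831, -0.0135, 0, 0, 0, 0, 0, 0.0946, -0.0332, 0, 0, 0, 0, 0, 0.0986, -0.0556, 0, 0, 0, 0, 0, 0.0946, -0.0781, 0, 0, 0, 0, 0, 0.0831, -0.0977, 0, 0, 0, 0, 0, 0.0655, -0.1122, 0, 0, 0, 0, 0, 0.0441, -0.1198, 0, 0, 0, 0, 0, 0.0213, -0.1195, 0, 0, 0, 0, 0, 0, -0.1113, 0, 0, 0, 0, 0])

```text
t: 18.48
tool_pos: [0.5115, 0.2673, 0.1655]
orientation: [3.118, -0.367, -0.001]
force: [5.5, -10.3, 4.7]
opening: 0.0212
gripper_force: 20.1
```

```bash
python3 st.py
```

```text
18.48 r 0.0654 z 0.1655 crank ang (ccw from -xtool) -1.005 force [ 7.8  8.7 -4.7] 20.07318483250856 yaw -13.42
```

>>> move_arm(deltas=[-0.0171, 0.015, 0, 0, 0, 0, 0, -0.0281, 0.035, 0, 0, 0, 0, 0, -0.0314, 0.0575, 0, 0, 0, 0, 0, -0.0267, 0.0798, 0, 0, 0, 0, 0, -0.0147, 0.0992, 0, 0, 0, 0, 0, 0.0033, 0.1132, 0, 0, 0, 0, 0, 0.025, 0.1201, 0, 0, 0, 0, 0, 0.0478, 0.1191, 0, 0, 0, 0, 0, 0.0688, 0.1103, 0, 0, 0, 0, 0, 0.0855, 0.0948, 0, 0, 0, 0, 0, 0.0958, 0.0745, 0, 0, 0, 0, 0, 0.0985, 0.0519, 0, 0, 0, 0, 0])

```text
t: 19.98
tool_pos: [0.597, 0.1934, 0.1658]
orientation: [3.118, -0.37, 0.0]
force: [-0.1, -3.0, 6.4]
opening: 0.0212
gripper_force: 20.2
```

>>> move_arm(deltas=[0, 0, 0, 0, 0, 0, 0, 0, 0, 0, 0, 0, 0, 0, 0, 0, 0, 0, 0, 0, 0])

```text
t: 20.35
tool_pos: [0.5967, 0.1943, 0.1661]
orientation: [-3.12, 0.368, -0.002]
force: [4.8, -1.5, 5.7]
opening: 0.0212
gripper_force: 20.2
```

```bash
python3 st.py; python3 - <<'E'
from h import *
np.set_printoptions(precision=4,suppress=True)
c=cam("wrist"); save(c,"w6.png"); W=cloud(c)
m=(np.hypot(W[...,0]-.532,W[...,1]-.206)<.022)&(abs(W[...,2]-.1755)<.006); h=W[m]
if len(h): print("hub",len(h),np.median(h,0),np.percentile(h,[1,99],axis=0))
c=cam("side"); save(c,"s6.png"); W=cloud(c)
for l in ["jar_mid","pot_mid","tape_mid"]:
    for r in robot.recognise("side",l)[:1]:
        u,v=np.round(r["uv"]).astype(int); print(l,round(r["confidence"],2),u,v,W[v,u])
cv2.imwrite("pics/s6c.png",cv2.resize(cv2.imread("pics/s6.png")[90:370,160:480],(800,600)))
E
```

```text
20.35 r 0.0649 z 0.1661 crank ang (ccw from -xtool) -3.080 force [ 5.   0.3 -5.7] 20.16427462323918 yaw -13.46
hub 1072 [0.5466 0.2031 0.1738] [[0.5384 0.1887 0.1697]
 [0.5516 0.2197 0.1758]]
jar_mid 0.73 380 171 [ 0.3529 -0.2342  0.0003]
pot_mid 0.68 326 306 [0.3603 0.3722 0.0474]
tape_mid 0.68 378 164 [ 0.3679 -0.2683  0.0037]
```

View pics/s6c.png

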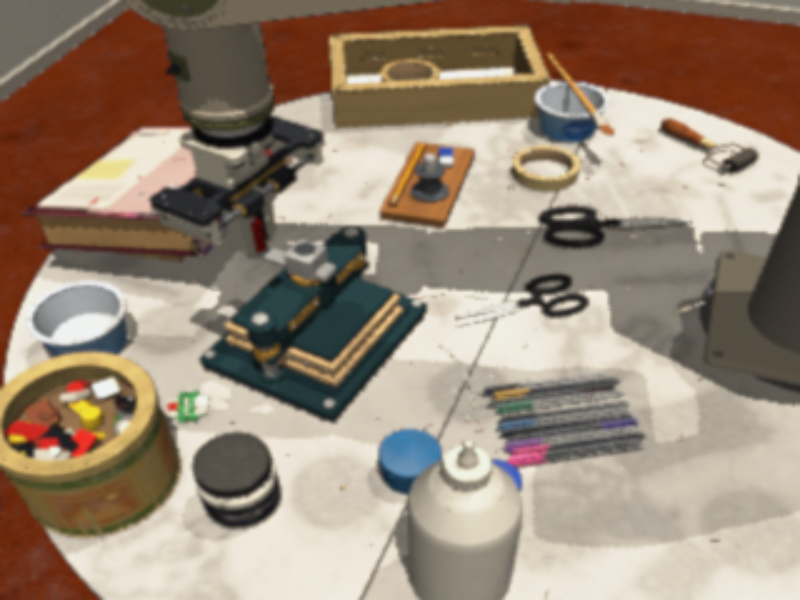

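The view shows the crank seated, with the hub at crop px (308,250) and the handle gripped at (260,235). The jar, pot and tape are where they were. The crank angle is 12.69 rad from the stop contact, less 0.12 rad of socket play, which gives 12.57 rad at the screw. I hand in.

```bash
python3 -c "
from plant import robot
print(robot.close_job())"
```

```text
the job is handed in; nothing more can be done
None
```

The job is handed in: the crank is seated on the screw, which I wound to its stop and backed off about 12.57 rad (two turns, worked out from the arm's pose with the socket play allowed for), and the gripper still holds the red handle; the jar, pot and tape look unmoved, and the judge returned no verdict.

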